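# Find the warped amplifier board on the flat plate and reject it

## Task

Lay the amplifier board from the cardboard stand on the empty place of the steel plate, beside the other two, then press the corners of the boards with the fingers, one corner at a time, until you have found the one warped board that rocks. Slide that board off the plate's far side, without lifting it, until it lies wholly in the reject tray; leave the two flat boards lying wholly on the plate and the other things on the bench where they are.

Things in the scene. Friction and masses are not known exactly. Their poses are not given: they have to be found in the camera images.
- board_a_mid (a point): one of three like amplifier boards, 0.16 kg, varying: copper base 100 (x) x 80 (y) x 4 mm; finned heat sink at its middle, 24 (x) x 50 (y) mm, its top 34 mm above the underside, may be gripped across 24 mm or pushed; terminal block 12 x 26 x 12 mm at the middle of the +x edge. Corners bare for 20 mm. Point: centre of the board, 17 mm above its underside, z up out of the top
- board_b_mid (a point): a second board, as board_a_mid. Two boards are flat: they do not move under 10 N on any corner. One is stiff and twisted: when level two opposite corners are about 5 mm higher than the others, so it stands on two opposite corners and leans to one side by about 0.065 rad
- board_c_mid (a point): a third board, as board_a_mid. Pressing (1 to 5 N) the raised corner of the twisted board rocks it by about 0.15 rad, that corner dropping about 10 mm; let go, it rocks back. A press beside a corner it stands on may rock it half as far. The boards' x axes are within 0.4 rad of the plate's x
- plate_top (a point): flat dark steel plate, fixed, 150 (x) x 350 (y) mm, 20 mm high; point: centre of its upper face; x points across it to the reject tray, y along it towards the stand. At the start two boards lie on it, centred about 115 mm and 0 mm along -y from the point; the place about 115 mm along +y is empty
- tray_floor (a point): reject tray, fixed, of aluminium, right against the plate's far (+x) long side: floor 135 (x) x 350 (y) mm, 2 mm lower than the plate's upper face, open to the plate; 4 mm walls, 18 mm above the floor, at the far side and both ends. Point: centre of its floor's upper face, 142.5 mm along x from the plate's centre; axes as the plate's
- stand_top (a point): a flat cardboard stand, fixed, 90 x 66 mm and 20 mm high (as high as the plate), beside the plate's +y end; the point is the centre of its top. The third board starts on it.
- screwdriver: bystander: a 170 mm screwdriver lying near the plate's robot side, to be left alone; origin at its underside's centre
- spool: bystander: a grey spool, 60 mm across, 42 mm high, to be left alone; origin at its underside's centre
- screw_cup: bystander: a white cup, 64 mm across, 50 mm high, beyond the plate's -y end, to be left alone; origin at its underside's centre
- flux: bystander: a bottle, 44 mm across, 100 mm high, beyond the -y end of the tray, to be left alone; origin at its underside's centre
- wrench: bystander: a 150 mm wrench lying beyond the plate's -y end, to be left alone; origin at its underside's centre
Things that resemble listed ones, but are neither listed nor needed, are in the scene too. Leave any turquoise look-alike of the part that bears board_b_mid alone. Leave any red look-alike of the part that bears board_a_mid alone.

How it is judged:
On the way, in this order (a step that is already met when the one before it is completed fails the run):
1. all three boards lie on the plate, let go (x of board_a_mid in the frame of plate_top between -0.032 and 0.032 m and y of board_a_mid in the frame of plate_top between -0.142 and 0.142 m and z of board_a_mid in the frame of plate_top between 0.008 and 0.026 m and angle between each of board_a_mid, board_b_mid, board_c_mid's own z axis and vertical below 0.15 rad and x of board_b_mid in the frame of plate_top between -0.032 and 0.032 m and y of board_b_mid in the frame of plate_top between -0.142 and 0.142 m and z of board_b_mid in the frame of plate_top between 0.008 and 0.026 m and x of board_c_mid in the frame of plate_top between -0.032 and 0.032 m and y of board_c_mid in the frame of plate_top between -0.142 and 0.142 m and z of board_c_mid in the frame of plate_top between 0.008 and 0.026 m and linear speed of each of board_a, board_b, board_c below 0.02 m/s and contact force between the fingers and board_a below 0.1 N and contact force between the fingers and board_b below 0.1 N and contact force between the fingers and board_c below 0.1 N), for 0.2 s.
2. the warped board, on the plate, is pressed at a corner so that it rocks: at its raised corner, or at another so that it leaves its lean (x of board_b_mid in the frame of plate_top between -0.032 and 0.032 m and y of board_b_mid in the frame of plate_top between -0.142 and 0.142 m and z of board_b_mid in the frame of plate_top between 0.008 and 0.026 m and angle between board_b_mid's own z axis and vertical below 0.15 rad and contact force between the fingers and board_b above 1 N and ((x of the grasp point in the frame of board_b_mid below -0.02 m and y of the grasp point in the frame of board_b_mid below -0.015 m) or ((x of the grasp point in the frame of board_b_mid below -0.02 m or x of the grasp point in the frame of board_b_mid above 0.02 m) and (y of the grasp point in the frame of board_b_mid below -0.015 m or y of the grasp point in the frame of board_b_mid above 0.015 m) and angle between board_b_mid's own z axis and vertical below 0.045 rad))), for 0.1 s.
At the end, for the whole second after the job is handed in: the warped board lies right way up on the floor of the reject tray, off the plate (its centre no more than 22 mm on the plate's side of the tray's middle); the two flat boards lie wholly on the plate (centres within 32 mm of its middle across and 142 mm along); all let go and at rest (x of board_b_mid in the frame of tray_floor between -0.0225 and 0.05 m and y of board_b_mid in the frame of tray_floor between -0.16 and 0.16 m and z of board_b_mid in the frame of tray_floor between 0.008 and 0.026 m and angle between each of board_b_mid, board_a_mid, board_c_mid's own z axis and vertical below 0.15 rad and x of board_a_mid in the frame of plate_top between -0.032 and 0.032 m and y of board_a_mid in the frame of plate_top between -0.142 and 0.142 m and z of board_a_mid in the frame of plate_top between 0.008 and 0.026 m and x of board_c_mid in the frame of plate_top between -0.032 and 0.032 m and y of board_c_mid in the frame of plate_top between -0.142 and 0.142 m and z of board_c_mid in the frame of plate_top between 0.008 and 0.026 m and linear speed of each of board_a, board_b, board_c below 0.02 m/s and contact force between the fingers and board_a below 0.1 N and contact force between the fingers and board_b below 0.1 N and contact force between the fingers and board_c below 0.1 N); the robot touches nothing.
It fails at once if a board is lifted more than about 20 mm over the reject tray (it must be slid in) ((z of board_a_mid in the frame of plate_top above 0.037 m and x of board_a_mid in the frame of plate_top above 0.06 m and y of board_a_mid in the frame of plate_top below 0.18 m) or (z of board_b_mid in the frame of plate_top above 0.037 m and x of board_b_mid in the frame of plate_top above 0.06 m and y of board_b_mid in the frame of plate_top below 0.18 m) or (z of board_c_mid in the frame of plate_top above 0.037 m and x of board_c_mid in the frame of plate_top above 0.06 m and y of board_c_mid in the frame of plate_top below 0.18 m)).
It fails at once if a bystander is moved more than 30 mm (distance of any of screwdriver, spool, screw_cup, flux, wrench from where it was at the start of the episode above 0.03 m).
It also fails if it takes over 72 s, if anything falls off the work surface, if the arm or the gripper's body presses on something with over 40 N, if the wrist force passes 120 N, or if a joint passes its speed limit or range.

## Robot

A 6-joint arm with a two-finger parallel gripper is mounted at the origin on the work surface. World frame = base frame: x ahead of the robot, y to its left, z up, the work surface at z = 0. Lengths are in m, angles in rad, forces in N, time in s.
With the tool pointing down it reaches from about 0.275 to 0.875 m from the base axis. Payload 12.5 kg.
Tool frame: the origin (TCP) lies at the very end of the fingers, on their centre line; the grasp point (between the pads) lies 19 mm behind it; z points along the fingers, y is the line along which they close (so a half turn about z gives the same grasp; the last joint's range is limited). The gripper opens to 85 mm and grips with 20 to 120 N. Pads are 22 mm wide; open, the fingers measure 114 mm over their backs; the gripper's body (76 mm by 85 mm) begins 54 mm behind the grasp point. The pads swing forward as they close: fully open they stand 13 mm farther back than shut.
Start: joints at [-1.218, 0.351, 1.652, -0, 1.139, -0.085], TCP at [0.233, -0.498, 0.231] pointing down, gripper open.
Joint ranges: [-2.75, 2.75], [-0.79, 2.1], [0.01, 2.65], [-1.57, 4.71], [0.07, 3.14], [-2.87, 2.87]. Speed limits (rad/s): [2.22, 2.22, 2.79, 3.14, 3.14, 3.14].

## Interface

Orientations are given as a 3x3 rotation matrix whose columns are the frame's x, y, z axes.
In Python, from bench import manip gives the robot as it stands. Calls block until the motion is done:
- manip.move_ptp(position, orientation): joint-space move of the TCP to a pose.
- manip.move_l(position, attitude=None, max_speed=0.15): straight line of the TCP; attitude=None keeps the orientation; max_speed is the mean speed in m/s.
- manip.move_j(angles): joint-space move.
- manip.set_gripper(opening, effort=None): opening from 0.0 (shut) to 1.0 (fully open); effort is the grip in N (None keeps the last); returns when the fingers have stopped.
- manip.dwell(seconds).
- manip.inverse_kinematics(position, orientation): joint angles nearest the present ones, or None.
- manip.grab_frame(name): name is "scene" or "side" or "wrist"; returns (picture, depth): 420x560x3 uint8, red, green, blue; 420x560 float32, m along the optical axis (not along the pixel's ray), 0 where there is no reading.
- manip.get_calibration(name): a dict with "camera_matrix" (3x3 intrinsics, pixels), "R" (3x3) and "t" (3): a world point X has camera coordinates R X + t. Camera axes: x right, y down, z forward; pixel columns grow to the right and rows downward; lengths in m; the calibration is good to about 2 mm. A picture is of the moment at which its call begins: read the wrist's pose just before it. get_calibration takes no time and is no camera call; for the wrist camera it gives the pose at the moment of the call.
A pose or a line that the arm cannot do raises manip.Unreachable and nothing moves.
- manip.sign_off(): hands the job in; it is judged then, once.
Trained networks look in the newest picture that a camera, given by its name, has taken for a name from the list of things; names that differ only in an ending like _2 or _b are one class to them, and where a whole thing is asked for, a point or a joint stands for the part that bears it (a point fixed in the world has none). Each returns a list of dicts, best first, with "confidence" (0 to 1); they miss things now and then, are a little off and sometimes report something else, mostly with a low value. They report only what shows in the picture. A call takes as long as a camera call. They do not tell look-alikes from the thing itself.
- manip.look_for(camera, name): "at" ([x, y, z] in m, in world coordinates, good to about 4 mm: the middle of the surface that is visible of it).
Readings, each from a call of its own:
- manip.current_time(): time.
- manip.current_qpos(): joint angles.
- manip.current_joint_vel(): joint speeds.
- manip.current_joint_torque(): joint torques, N m.
- manip.current_ee_pos(): TCP position.
- manip.current_tcp_rot(): TCP orientation.
- manip.current_force(): force on the tool from outside, world axes, zero at the start.
- manip.current_ft_torque(): the same for the moment, N m.
- manip.current_grip_width(): opening from 0.0 (shut) to 1.0 (fully open).
- manip.current_grip_force(): force on a finger pad.
Only numpy, scipy, OpenCV 4.12 (cv2) and the standard library are available. Lean on these libraries where they do the work, as an engineer would, in place of code of your own. Each camera call takes 0.05 s, during which the arm holds its last target. There are 200 camera calls.

## Working session

There is one attempt and no reset: what is moved stays moved. The work goes in short steps, each a Python script; the robot and the scene stay as the last script left them, time stands still between calls to the robot, and variables do not carry over. Pictures are saved under pics/ and viewed, at most 10 in all, crops included, and the job is handed in when it is done.

```bash
mkdir -p pics; ls; python3 - <<'E'
from bench import manip as m
import cv2,numpy as np
for c in ["scene","side"]:
    p,d=m.grab_frame(c); cv2.imwrite(f"pics/{c}0.png",p[:,:,::-1]); np.save(f"pics/{c}0.npy",d)
    for n in ["board_a_mid","plate_top","tray_floor","stand_top"]:
        K=m.get_calibration(c)
        for r in m.look_for(c,n):
            x=K["R"]@np.array(r["at"])+K["t"]; u=K["camera_matrix"]@x; u=u/u[2]
            print(c,n,round(r["confidence"],2),np.round(r["at"],3),u[:2].astype(int))
print(m.current_time())
E
```

```text
pics
scene board_a_mid 0.72 [0.323 0.147 0.003] [237 200]
scene board_a_mid 0.68 [0.477 0.217 0.026] [291 206]
scene board_a_mid 0.67 [0.344 0.617 0.002] [333 145]
scene board_a_mid 0.63 [0.504 0.204 0.007] [295 217]
scene plate_top 0.85 [ 0.514 -0.054  0.017] [232 265]
scene tray_floor 0.65 [ 0.663 -0.067  0.018] [272 302]
side board_a_mid 0.84 [0.334 0.643 0.004] [291 344]
side board_a_mid 0.78 [0.308 0.172 0.011] [317 226]
side board_a_mid 0.62 [0.462 0.242 0.027] [267 232]
side plate_top 0.89 [0.503 0.039 0.02 ] [265 195]
side tray_floor 0.88 [ 0.658 -0.02   0.021] [227 182]
side tray_floor 0.75 [ 0.568 -0.278  0.032] [262 145]
0.5
```

View pics/scene0.png

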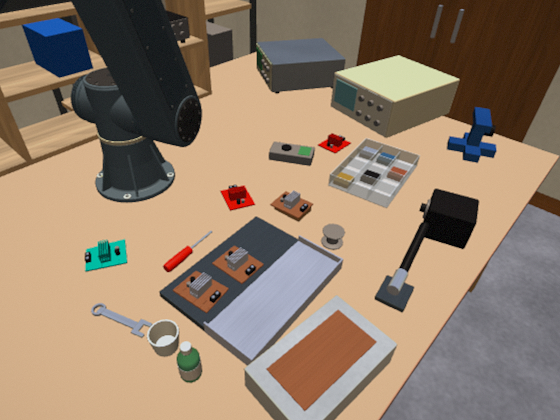

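View pics/side0.png

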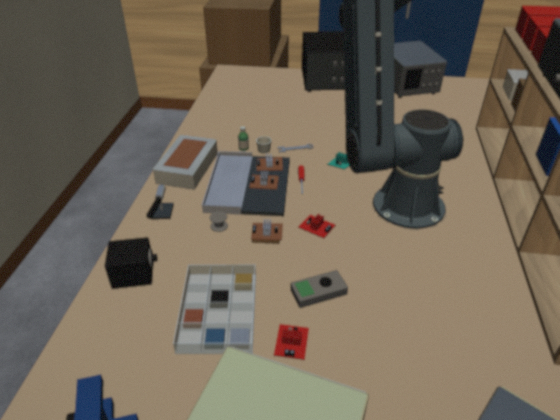

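Scene picture: the copper boards lie on the plate at (202,290) and (238,263), and the third is on the stand at (291,205). The red boards at (237,197) and (333,143) and the turquoise one at (105,255) are look-alikes, because they lie on the bench and are the wrong colour. Next I'll fit the plate and boards from the point clouds.

```bash
cat > h.py <<'E'
from bench import manip as m
import cv2,numpy as np
def cloud(p,d,K):
    v,u=np.mgrid[:420,:560]; k=K["camera_matrix"]
    c=np.stack([(u-k[0,2])/k[0,0]*d,(v-k[1,2])/k[1,1]*d,d],-1)
    return (c-K["t"])@K["R"]      # R^T (c-t)
def rect(pts):                     # centre, long side, short side, angle of long axis
    (c,(w,h),a)=cv2.minAreaRect(pts.astype(np.float32)*1000)
    if w<h: w,h,a=h,w,a+90
    a=(np.deg2rad(a)+np.pi/2)%np.pi-np.pi/2
    return np.array(c)/1000,w,h,a
def blobs(mask,X,minpx=80,tag=""):
    mask=cv2.morphologyEx(mask.astype(np.uint8),cv2.MORPH_OPEN,np.ones((2,2)))
    n,l,s,cc=cv2.connectedComponentsWithStats(mask)
    out=[]
    for i in range(1,n):
        if s[i,4]<minpx: continue
        P=X[l==i]; c,w,h,a=rect(P[:,:2]); out.append((c,w,h,a,P[:,2].mean(),s[i,4]))
        print(tag,cc[i].astype(int),s[i,4],"c",np.round(c,4),"size",round(w),round(h),"ang",round(a,3),"z",round(P[:,2].mean(),4))
    return out
def copper(p):
    h=cv2.cvtColor(p,cv2.COLOR_RGB2HSV).astype(int)
    return ((h[...,0]<16)&(h[...,1]>110)&(h[...,2]>50))
def dark(p): return (p.max(-1)<75)
E
python3 - <<'E'
from h import *
for c in ["scene","side"]:
    p=cv2.imread(f"pics/{c}0.png")[:,:,::-1].copy(); d=np.load(f"pics/{c}0.npy"); X=cloud(p,d,m.get_calibration(c))
    z=X[...,2]; roi=(X[...,0]>.35)&(X[...,0]<.85)&(abs(X[...,1])<.4)&(d>0)
    blobs(roi&dark(p)&(z>.012)&(z<.03),X,tag=c+" plate")
    blobs(roi&(z>.012)&(z<.06),X,300,tag=c+" hi")
    blobs(roi&copper(p)&(z>.017)&(z<.04),X,60,tag=c+" cop")
    q=m.look_for(c,"screwdriver");print([np.round(r["at"],3) for r in q[:2]])
    q=m.look_for(c,"spool");print([np.round(r["at"],3) for r in q[:2]])
K=m.get_calibration("wrist");R=m.current_tcp_rot();cam=-K["R"].T@K["t"]
print(R,R.T@(cam-m.current_ee_pos()),R.T@K["R"].T,K["camera_matrix"])
E
```

```text
scene plate [269 245] 604 c [ 0.7398 -0.1967] size 817 92 ang -0.904 z 0.022
scene plate [249 246] 80 c [0.4974 0.0261] size 42 32 ang -1.371 z 0.0198
scene plate [208 259] 165 c [ 0.4619 -0.0831] size 83 28 ang -1.527 z 0.02
scene plate [212 294] 1111 c [ 0.7141 -0.3213] size 673 237 ang -0.829 z 0.0221
scene hi [292 204] 668 c [ 0.7003 -0.112 ] size 993 122 ang -0.977 z 0.0327
scene hi [252 286] 13957 c [ 0.6696 -0.2155] size 812 396 ang -1.105 z 0.0259
scene hi [333 232] 313 c [ 0.8067 -0.1239] size 853 57 ang -1.091 z 0.0382
scene hi [163 336] 712 c [ 0.7717 -0.3951] size 544 62 ang -0.465 z 0.0318
scene hi [191 371] 304 c [ 0.826  -0.3958] size 445 44 ang -0.53 z 0.0343
scene hi [262 398] 422 c [ 0.91   -0.3434] size 372 59 ang -0.729 z 0.0412
scene cop [291 206] 363 c [ 0.7084 -0.124 ] size 964 122 ang -0.977 z 0.028
scene cop [177 258] 220 c [ 0.6881 -0.3154] size 762 71 ang -0.566 z 0.0276
scene cop [238 267] 606 c [ 0.7709 -0.2233] size 731 121 ang -0.637 z 0.0284
scene cop [201 295] 702 c [ 0.7704 -0.2876] size 645 119 ang -0.48 z 0.0299
[array([ 0.401, -0.131,  0.022])]
[a
[... 683 characters left out ...]
359 z 0.0516
side cop [273 183] 101 c [ 0.4873 -0.0365] size 78 36 ang 1.554 z 0.0261
side cop [268 233] 278 c [0.3858 0.8101] size 1230 94 ang -1.435 z 0.0323
[array([ 0.392, -0.099,  0.026])]
[array([ 0.646, -0.288,  0.05 ])]
[[ 9.05687168e-01  4.23946641e-01  1.37795484e-05]
 [ 4.23946641e-01 -9.05687168e-01 -1.47556257e-05]
 [ 6.22436225e-06  1.92057742e-05 -1.00000000e+00]] [ 0.07023421  0.00039847 -0.14141547] [[-5.37239600e-04 -9.61911771e-01 -2.73359573e-01]
 [ 9.99999811e-01 -4.34731043e-04 -4.35567664e-04]
 [ 3.00139770e-04 -2.73359756e-01  9.61911822e-01]] [[367.82076038   0.         272.91711427]
 [  0.         367.82076038 209.50228688]
 [  0.           0.           1.        ]]
```

```bash
sed -i 's/np.ones((2,2)))/np.ones((3,3)))*mask.astype(np.uint8)/' h.py
python3 - <<'E'
from h import *
R=np.diag([1.,-1,-1])
for z in (.36,.32,.28):
    try: m.move_ptp([.57,.05,z],R); break
    except m.Unreachable: print("unr",z)
c="wrist";K=m.get_calibration(c);p,d=m.grab_frame(c)
cv2.imwrite("pics/w1.png",p[:,:,::-1]);np.save("pics/w1.npy",d)
np.savez("pics/w1k.npz",**{k:np.array(K[k]) for k in("camera_matrix","R","t")})
X=cloud(p,d,K);z=X[...,2]
blobs((z>.012)&(z<.03)&dark(p),X,300,"dark"); blobs((z>.01)&copper(p),X,100,"cop"); blobs((z>.042)&(z<.08),X,100,"fins")
print(m.current_time(),m.current_qpos())
E
```

```text
dark [476   3] 345 c [ 0.7538 -0.1866] size 100 1 ang 1.468 z 0.0208
dark [378 217] 2824 c [ 0.4916 -0.0751] size 125 110 ang 0.306 z 0.0186
dark [466 184] 313 c [ 0.5331 -0.2089] size 46 20 ang 0.044 z 0.0186
dark [276 211] 4810 c [0.4985 0.043 ] size 151 107 ang 1.567 z 0.0187
dark [ 15 323] 501 c [0.3267 0.4333] size 86 5 ang 0.489 z 0.0201
cop [426 195] 2903 c [ 0.544  -0.0759] size 291 123 ang 1.313 z 0.0265
cop [339 194] 2956 c [ 0.562 -0.029] size 197 100 ang 0.313 z 0.0251
cop [144 231] 2530 c [0.5141 0.1488] size 298 122 ang -1.058 z 0.0248
cop [418 274] 206 c [ 0.5143 -0.0571] size 329 19 ang 0.758 z 0.0311
cop [375 281] 281 c [ 0.4831 -0.0538] size 225 30 ang 0.461 z 0.0474
cop [200 333] 793 c [0.3111 0.1587] size 50 26 ang 1.134 z 0.0276
fins [552  95] 497 c [ 0.65   -0.2805] size 43 18 ang 0.182 z 0.0526
fins [537 167] 463 c [ 0.5656 -0.2836] size 63 49 ang 0.169 z 0.0471
fins [435 200] 863 c [ 0.5232 -0.1565] size 51 25 ang -1.402 z 0.0518
fins [344 200] 774 c [ 0.523  -0.0409] size 50 25 ang -1.517 z 0.0499
fins [134 241] 764 c [0.4682 0.2308] size 50 25 ang -1.454 z 0.0501
3.0833 [ 4.98030828e-03  2.96077199e-01  1.41160753e+00 -1.17596488e-04
  1.43420336e+00  1.57662604e+00]
```

View pics/w1.png

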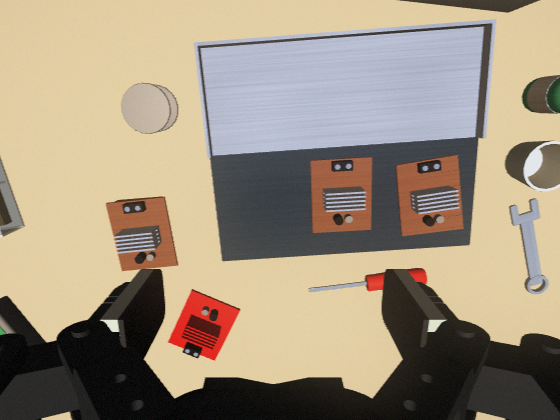

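Wrist picture: the plate spans (213,155) to (470,244), with the tray above it in the image. The copper boards sit at (430,196), (342,195) and, on the stand, (140,233). The red look-alike at (204,325) lies on the bench. The spool is at (150,108) and the screwdriver at (370,283).

```bash
python3 - <<'E'
from h import *
K=dict(np.load("pics/w1k.npz"));p=cv2.imread("pics/w1.png")[:,:,::-1].copy();d=np.load("pics/w1.npy");X=cloud(p,d,K);z=X[...,2]
def ray(u,v,h):
    r=K["R"].T@np.linalg.inv(K["camera_matrix"])@[u,v,1];c=-K["R"].T@K["t"];return c+r*(h-c[2])/r[2]
C=[ray(*q,.02)for q in[(213,155),(222,260),(470,244),(477,138)]];print("plate corners",np.round(C,4).tolist(),np.round(np.mean(C,0),4))
ok=copper(p)&(z>.016)&(z<.036)
for n,(a,b) in {"R":(.523,-.1565),"M":(.523,-.041),"S":(.468,.231)}.items():
    k=ok&(np.hypot(X[...,0]-a,X[...,1]-b)<.075)
    c,w,h,t=rect(X[k][:,:2]);P=X[k];A=np.c_[P[:,:2]-c,np.ones(len(P))]
    s=np.ones(len(P),bool)
    for _ in range(4):
        f=np.linalg.lstsq(A[s],P[s,2],rcond=None)[0];s=abs(A@f-P[:,2])<.003
    ca=np.array([[np.cos(t),np.sin(t)],[-np.sin(t),np.cos(t)]])
    L=(P[:,:2]-c)@ca.T; co={}
    for i in(-1,1):
        for j in(-1,1):
            q=(L[:,0]*i>30e-3)&(L[:,1]*j>20e-3);co[i,j]=round(float(np.median(P[q,2])),4)
    print(n,c.round(4),round(w),round(h),"yaw",round(t,3),"slope in board",np.round(ca@f[:2],3),"z",round(f[2],4),"corners",co)
E
```

```text
plate corners [[0.5774, 0.1278, 0.02], [0.4291, 0.1219, 0.02], [0.453, -0.2256, 0.02], [0.5989, -0.2134, 0.02]] [ 0.5146 -0.0473  0.02  ]
R [ 0.5196 -0.1434] 122 101 yaw -1.394 slope in board [ 0.045 -0.039] z 0.0244 corners {(-1, -1): nan, (-1, 1): 0.0177, (1, -1): 0.0291, (1, 1): 0.0237}
M [ 0.523  -0.0421] 101 82 yaw 0.054 slope in board [0.002 0.002] z 0.0226 corners {(-1, -1): 0.0226, (-1, 1): 0.0226, (1, -1): 0.0227, (1, 1): 0.0228}
S [0.468  0.2308] 101 80 yaw 0.109 slope in board [-0.     0.001] z 0.0228 corners {(-1, -1): 0.0226, (-1, 1): 0.0227, (1, -1): 0.0229, (1, 1): 0.0228}
  return _methods._mean(a, axis=axis, dtype=dtype,
  ret = ret.dtype.type(ret / rcount)
```

Board R at (430,196) is clearly tilted, by about 0.06 rad, and M and S are flat. Before gripping S I need the height map around its heat sink, because the parts beside it could block the fingers.

```bash
python3 - <<'E'
from h import *
K=dict(np.load("pics/w1k.npz"));p=cv2.imread("pics/w1.png")[:,:,::-1].copy();d=np.load("pics/w1.npy");X=cloud(p,d,K)
def hm(n,c,t):
    L=(X[...,:2]-c)@np.array([[np.cos(t),-np.sin(t)],[np.sin(t),np.cos(t)]])
    H=np.full((11,9),-1)
    for i in range(11):
        for j in range(9):
            q=(abs(L[...,0]-(i-5)*.01)<.005)&(abs(L[...,1]-(j-4)*.01)<.005)&(d>0)&(X[...,2]<.08)
            if q.any(): H[i,j]=round(np.percentile(X[q][:,2],90)*1000)
    print(n,"rows x -50..50, cols y -40..40\n",H)
hm("S",[.468,.2308],.109);hm("M",[.523,-.0421],.054);hm("R",[.523,-.1575],.175)
for n in "MSR": pass
g=p[150:290,80:480];cv2.imwrite("pics/crop1.png",cv2.resize(g[:,:,::-1],(800,280),interpolation=cv2.INTER_CUBIC))
E
```

```text
S rows x -50..50, cols y -40..40
 [[23 23 24 24 24 24 23 24 24]
 [23 24 24 24 24 25 24 24 24]
 [23 23 24 34 37 37 24 24 24]
 [23 24 24 27 36 35 24 23 24]
 [24 25 53 54 53 53 54 51 25]
 [23 24 53 53 53 54 53 52 23]
 [23 29 52 53 53 53 53 24 24]
 [23 24 24 24 24 24 24 24 24]
 [23 24 24 24 24 24 24 24 24]
 [23 24 24 36 36 37 24 24 24]
 [23 23 23 35 35 34 23 23 23]]
M rows x -50..50, cols y -40..40
 [[22 23 23 23 23 23 23 23 23]
 [23 24 24 24 24 24 24 24 23]
 [23 23 24 33 37 37 23 24 23]
 [23 23 23 26 24 37 23 24 23]
 [23 24 53 53 53 53 53 41 23]
 [23 23 53 53 53 53 53 43 23]
 [23 24 53 53 53 53 53 43 24]
 [23 24 24 24 23 24 24 24 24]
 [23 24 24 24 24 24 24 24 23]
 [23 24 24 36 36 36 24 24 23]
 [22 23 23 35 34 35 23 23 23]]
R rows x -50..50, cols y -40..40
 [[32 32 30 29 28 27 26 24 23]
 [31 31 30 29 28 27 26 25 24]
 [30 30 30 37 41 40 26 25 24]
 [30 29 29 28 29 40 25 25 23]
 [29 28 57 56 56 56 55 48 24]
 [28 27 57 56 55 55 55 46 24]
 [28 27 56 56 55 54 54 48 24]
 [26 26 26 25 26 25 25 25 24]
 [25 25 25 25 25 25 25 25 24]
 [25 25 25 37 37 36 25 25 24]
 [23 23 23 35 35 35 24 24 24]]
```

View pics/crop1.png

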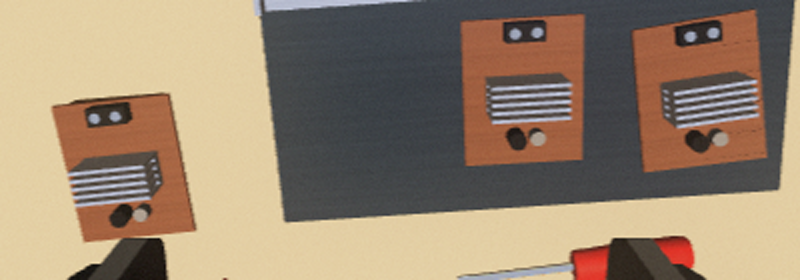

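The crop shows R tilted, with its raised corner at the board's own (-x,-y). The capacitors and terminal block top out at z≈0.037, so I'll grip the fins with the fingertips at z≈0.040 and place S.

```bash
cat >> h.py <<'E'
def down(t,s=1):   # tool down, closing line (tool y) along world angle t (s=-1: half turn)
    y=np.array([np.cos(t),np.sin(t),0])*s; z=np.array([0,0,-1.]); return np.c_[np.cross(y,z),y,z]
PC=np.array([.5146,-.0473]);PY=.066
def plate(x,y): return PC+np.array([np.cos(PY)*x-np.sin(PY)*y,np.sin(PY)*x+np.cos(PY)*y])
def best(pos,t):
    q0=m.current_qpos();r=[]
    for s in(1,-1):
        q=m.inverse_kinematics(pos,down(t,s))
        if q is not None: r.append((abs(np.array(q)-q0).max(),s))
    return min(r)[1]
E
python3 - <<'E'
from h import *
b=np.array([.468,.2308]);t=.109
s=best([*b,.1],t);print("s",s)
m.set_gripper(.6,30)
m.move_ptp([*b,.11],down(t,s)); m.move_l([*b,.04],max_speed=.1)
print("f",m.current_force())
m.set_gripper(0,30); print("w",m.current_grip_width(),m.current_grip_force())
m.move_l([*b,.085],max_speed=.08); print("w",m.current_grip_width(),m.current_force())
g=plate(0.002,.117); print(g)
m.move_l([*g,.085],down(PY,s),max_speed=.15)
m.move_l([*g,.0415],max_speed=.06); print("f",m.current_force(),m.current_ee_pos())
m.set_gripper(.6); m.move_l([*g,.11],max_speed=.15)
print(m.current_time())
E
```

```text
s 1
f [ 0.77864393  0.18906985 -0.54363791]
w 0.27143461137284053 30.330772697925568
w 0.27356995876884915 [-0.23030691  0.4042558  -1.83848465]
[0.50887925 0.06957717]
f [-0.14847888 -0.01294744 -1.55374235] [0.50893569 0.06955742 0.04135976]
9.8
```

```bash
cat >> h.py <<'E'
def boards(X,p,seeds):
    z=X[...,2];out=[]
    for a,b in seeds:
        k=(z>.042)&(z<.07)&(np.hypot(X[...,0]-a,X[...,1]-b)<.05)
        c,w,h,t=rect(X[k][:,:2]); t=(t+np.pi/2+.8)%np.pi-.8
        d=c-PC; e=np.array([np.cos(PY)*d[0]+np.sin(PY)*d[1],-np.sin(PY)*d[0]+np.cos(PY)*d[1]])
        print("fin",c.round(4),round(w),round(h),"yaw",round(t,3),"plate xy",e.round(4),"z",round(X[k][:,2].mean(),4)); out.append((c,t))
    return out
E
python3 - <<'E'
from h import *
m.set_gripper(0)
m.move_ptp([.57,-.02,.30],np.diag([1.,-1,-1]))
K=m.get_calibration("wrist");p,d=m.grab_frame("wrist");cv2.imwrite("pics/w2.png",p[:,:,::-1])
X=cloud(p,d,K);boards(X,p,[(.509,.07),(.523,-.041),(.523,-.1565)])
print(m.current_time())
E
```

```text
fin [0.5101 0.0699] 51 25 yaw 0.058 plate xy [0.0033 0.1172] z 0.05
fin [ 0.5234 -0.0413] 50 25 yaw 0.061 plate xy [0.0091 0.0054] z 0.05
fin [ 0.5129 -0.1586] 51 46 yaw 0.176 plate xy [-0.009  -0.1109] z 0.0521
11.7167
```

View pics/w2.png

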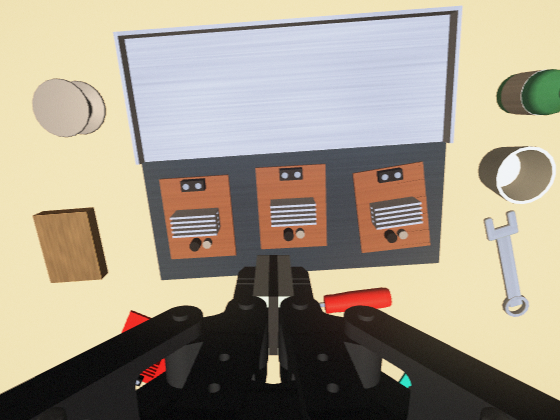

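All three boards lie on the plate, with centres at about (197,222), (293,212) and (395,212). The bystanders look undisturbed. Now I'll press R's suspect corner, guarded by force.

```bash
python3 - <<'E'
from h import *
c=np.array([.523,-.157]);t=.172;Rb=np.array([[np.cos(t),-np.sin(t)],[np.sin(t),np.cos(t)]])
q=c+Rb@[-.039,-.030];s=best([*q,.08],t);print(s,q)
m.move_ptp([*q,.08],down(t,s));m.move_l([*q,.037],max_speed=.08)
m.dwell(.1);f0=m.current_force()[2];z=.037;log=[]
while z>.021:
    z-=.001;m.move_l([*q,z],max_speed=.03);m.dwell(.04)
    f=m.current_force()[2]-f0;log.append((round(z,4),round(m.current_ee_pos()[2],4),round(f,2)))
    if f>4.5:break
print(log,m.current_time())
m.dwell(.4);print(m.current_force()[2]-f0)
m.move_l([*q,.08],max_speed=.1);print(m.current_time())
E
```

```text
-1 [ 0.48971006 -0.19323231]
[(0.036, np.float64(0.0362), np.float64(-0.65)), (0.035, np.float64(0.035), np.float64(-0.24)), (0.034, np.float64(0.0339), np.float64(-0.12)), (0.033, np.float64(0.033), np.float64(-0.77)), (0.032, np.float64(0.032), np.float64(0.28)), (0.031, np.float64(0.031), np.float64(0.67)), (0.03, np.float64(0.03), np.float64(-0.48)), (0.029, np.float64(0.029), np.float64(-0.46)), (0.028, np.float64(0.028), np.float64(0.47)), (0.027, np.float64(0.027), np.float64(-0.06)), (0.026, np.float64(0.026), np.float64(0.45)), (0.025, np.float64(0.025), np.float64(1.71)), (0.024, np.float64(0.0246), np.float64(10.67))] 17.4167
10.689347133450239
18.525
```

The corner dropped from about 0.032 to 0.0246 under roughly 1 N, then hit a hard stop, so this board rocks: it is the warped one. I'll measure its pose again, grip the fins lightly and slide it into the tray.

```bash
sed -i 's/z>.042)&(z<.07/z>.047)\&(z<.07/' h.py
python3 - <<'E'
from h import *
m.set_gripper(.6,20)
m.move_ptp([.57,-.08,.28],np.diag([1.,-1,-1]))
K=m.get_calibration("wrist");p,d=m.grab_frame("wrist");cv2.imwrite("pics/w3.png",p[:,:,::-1])
X=cloud(p,d,K);B=boards(X,p,[(.509,.07),(.523,-.041),(.523,-.1565)])
c,t=B[2]
if np.hypot(*(c-[.523,-.157]))<.008 and abs(t-.17)<.08:
    s=best([*c,.1],t)
    m.move_ptp([*c,.1],down(t,s));m.move_l([*c,.043],max_speed=.08);print("f",m.current_force())
    m.set_gripper(0,20);print("w",m.current_grip_width(),m.current_grip_force(),m.current_force())
    g=plate(.141,-.107);print("goal",g)
    m.move_l([*g,.043],down(PY+.03,s),max_speed=.05);print("f",m.current_force(),m.current_grip_width())
    m.move_l([*g,.0415],max_speed=.03);print("f",m.current_force())
    m.set_gripper(.6);m.move_l([*g,.12],max_speed=.1)
    m.move_ptp([.57,-.06,.30],np.diag([1.,-1,-1]))
    K=m.get_calibration("wrist");p,d=m.grab_frame("wrist");cv2.imwrite("pics/w4.png",p[:,:,::-1])
    boards(cloud(p,d,K),p,[(.509,.07),(.523,-.041),g])
print(m.current_time())
E
```

```text
fin [0.5102 0.0695] 51 25 yaw 0.074 plate xy [0.0034 0.1169] z 0.0516
fin [ 0.5231 -0.0413] 50 25 yaw 0.052 plate xy [0.0089 0.0055] z 0.0515
fin [ 0.5233 -0.1568] 50 25 yaw 0.177 plate xy [ 0.0015 -0.1098] z 0.0531
f [-0.05299405  0.46391026 -0.02579482]
w 0.2751137573291781 22.939631071058102 [-0.76289291 -0.13959097  4.3284309 ]
goal [ 0.66234989 -0.14476779]
f [-0.20638155 -0.09976513 -1.31080902] 0.2726642557992942
f [-0.49567504 -0.12894233  0.61718045]
fin [0.5102 0.0696] 50 25 yaw 0.062 plate xy [0.0033 0.1169] z 0.0515
fin [ 0.5231 -0.0413] 50 25 yaw 0.054 plate xy [0.0089 0.0054] z 0.0516
fin [ 0.6637 -0.1443] 50 24 yaw 0.096 plate xy [ 0.1423 -0.1067] z 0.0527
28.3333
```

View pics/w4.png

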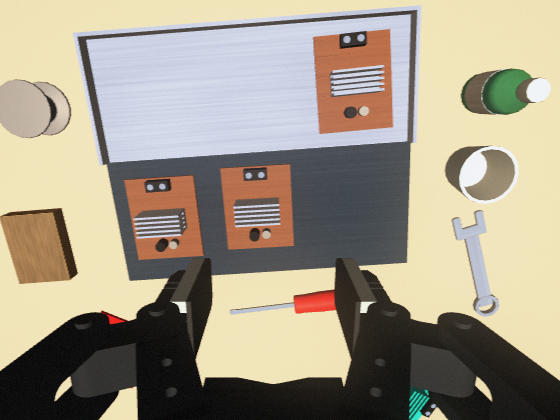

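The warped board, at (355,82), lies wholly on the tray floor. The flat boards at (163,220) and (257,207) are on the plate, and the bystanders are undisturbed. I'm handing the job in.

```bash
python3 -c "
from bench import manip as m
print(m.sign_off())"
```

```text
the job is handed in; nothing more can be done
None
```

I laid the third board on the plate, found the rocking warped board by a corner press, slid it into the reject tray, and handed the job in at about 28 s of the 72 s; the system gave no verdict.

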